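# Shut off the rinse water in the valve box

### The job

The tiles are rinsed, so the water must be shut off: with the fingertips, slide the wooden cover of the grey valve box fully aside onto the box's blank end, then push the uncovered lever that is marked with a round disc at its end all the way round to its shut stop. Only push: do not lift the cover, and leave the other, plain lever and everything standing around the box where it is.

Things in the scene. Friction and masses are not known exactly. Their poses are not given: they have to be found in the camera images.
- valve_box: grey metal box fixed to the bench, 188 mm (its x) by 569 mm (its y, from -211 to +358 mm). Origin: on the bench under the middle of the valve bay, z up. From -y to +y: an end block (top at z = 72 mm, a jar and a tile piece on it), the open-topped bay, the blank end. Cover slides on 16 mm ledges at z = 72 mm between kerbs with inner faces at x = -88 and +88 mm; kerbs and end stops reach z = 88 mm
- bay (a point): middle of the bay's mouth, 72 mm above the bench, right over the box's origin, axes the box's. The bay is open inside from x = -70 to +70 and y = -115 to +114 mm, with its floor 5 mm above the bench. In it a copper header pipe lies along y at x = -52 mm, top 29 mm above the bench; brass valve bodies and pipes along x reach 41 mm above the bench
- blank_end (a point): where the cover's origin comes when it is fully aside against the far stop: 240 mm along the box's +y from its origin, 72 mm above the bench, over the closed grey deck of the blank end (2 mm below the ledges). The near stop holds the cover's origin at box y = -3 mm or more
- cover: loose plywood cover, 170 (its x) by 224 (its y) by 10 mm, about 0.4 kg, lying on the box's ledges with its axes along the box's; hides both levers at the start. Origin: centre of its underside. Across its middle stands a wooden rib, 110 mm along x, 18 mm thick along y, from 10 to 34 mm above the underside: push its flat side along the box's +y. Slides with 2 to 6 N
- marked_pivot (a point): turning axis of the marked lever, at the lever's mid height 52 mm above the bench. Its axes are the box's. It is in one of two places in the bay: box x = +20 mm and box y = -52 or +43 mm; the plain lever has the other place
- marked_tip (a point): centre of the round disc (26 mm across, 8 mm thick, steel) at the end of the marked lever, 48 mm from the pivot, 52 mm above the bench; the steel lever arm is 14 mm wide and 8 mm thick (z from 48 to 56 mm; the nut at the pivot reaches 61 mm)
- marked_lever (a joint): angle of the marked lever, rad. At 0 (open) it points along the box's -x; it turns clockwise seen from above to its stop at 1.571 (shut), where it points along the box's +y. Starts between 0 and 0.3. Stiff: it stays where it is left and needs about 2.5 N at the disc
- plain_tip (a point): a point on the plain lever 48 mm from its own pivot. It is a like steel lever, a straight 14 mm wide bar, 61 mm long from the pivot, with a square end and no disc; it starts nearly open (0 to 0.15 rad, leaning to the box's +y) and must stay so
- jar: small amber glass jar, 44 mm across, 50 mm high, standing on the box's end block (-y end); leave alone. Origin: centre of its underside
- tile_stack: loose stack of four blue and white border tiles, 69 by 138 by 52 mm, behind the box (its +x side) beside the blank end; leave alone. Origin: centre of its underside
- pot: white plastic jar, 60 mm across, 85 mm high, behind the box; leave alone. Origin: centre of its underside
- mug: white mug, 76 mm across, 90 mm high, behind the box near the end block; leave alone. Origin: centre of its underside
- brush: brush lying in front of the box (its -x side), roughly along the box's y; leave alone
- fragment: broken piece of tile, 70 by 60 by 13 mm, lying on the box's end block beside the jar; leave alone. Origin: centre of its underside

How it is judged (in metres and radians):
On the way, in this order (a step that is already met when the one before it is completed fails the run):
1. the cover is slid aside onto the blank end (y of cover in the frame of valve_box above 0.205 m and z of cover in the frame of valve_box below 0.078 m), for 0.2 s.
2. the marked lever is pushed shut (value of joint marked_lever above 1.44 rad), for 0.2 s.
At the end, for the whole second after the job is handed in: The cover lies flat on its ledges, at rest, its middle more than 205 mm along the box's y (within 35 mm of the far stop); the marked lever stands at more than 1.44 rad (shut stop at 1.571); the plain lever's tip is within 10 mm of where it was (all of step 1 and z of cover in the frame of valve_box above 0.066 m and angle between cover's own z axis and vertical below 0.06 rad and linear speed of cover below 0.02 m/s and value of joint marked_lever above 1.44 rad and distance of plain_tip from where it was at the start of the episode below 0.01 m); the robot touches nothing.
It fails at once if the cover is lifted or tipped (12 mm, 0.12 rad) (z of cover in the frame of valve_box above 0.084 m or angle between cover's own z axis and vertical above 0.12 rad).
It fails at once if the plain lever is moved more than 10 mm (distance of plain_tip from where it was at the start of the episode above 0.01 m).
It fails at once if something standing around is moved more than 20 mm (distance of any of jar, tile_stack, pot, mug, brush, fragment from where it was at the start of the episode above 0.02 m).
It also fails if it takes over 48 s, if anything falls off the work surface, if the arm or the gripper's body presses on something with over 40 N, if the wrist force passes 120 N, or if a joint passes its speed limit or range.

### The arm

A 6-joint arm with a two-finger parallel gripper is mounted at the origin on the work surface. World frame = base frame: x ahead of the robot, y to its left, z up, the work surface at z = 0. Lengths are in mm, angles in degrees, forces in N, time in s.
With the tool pointing down it reaches from about 325 to 925 mm from the base axis. Payload 3.1 kg.
Tool frame: the origin (TCP) lies at the very end of the fingers, on their centre line; the grasp point (between the pads) lies grasp_offset behind it (grasp_offset is the distance from the TCP to the grasp point, in mm); z points along the fingers, x is the direction in which the jaws open and shut, and the axes are right-handed (so a half turn about z gives the same grasp; the last joint's range is limited). The gripper opens to 85 mm and grips with 20 to 120 N. Pads are 22 mm wide; open, the fingers measure 114 mm over their backs; the gripper's body (76 mm by 85 mm) begins 54 mm behind the grasp point. The pads swing forward as they close: fully open they stand 13 mm farther back than shut.
Start: joints at [-77.705, 12.427, 92.441, -0, 75.132, -6.429], TCP at [200.655, -591.926, 231.3] pointing down, gripper open.
Joint ranges: [-157.48, 157.48], [-44.54, 120.13], [17.64, 146.25], [-64.5, 244.5], [7.68, 150.69], [-147.95, 147.95]. Speed limits (degrees/s): [159.86, 159.86, 180, 180, 180, 180].

### API

Orientations are given as [roll, pitch, yaw] about the fixed x, y, z axes, in that order (R = Rz(yaw) Ry(pitch) Rx(roll)).
In Python, from station import * gives the robot as it stands. Calls block until the motion is done:
- goto(position, orientation): joint-space move of the TCP to a pose.
- move_l(position, attitude=None, speed=150): straight line of the TCP; attitude=None keeps the orientation; speed is the mean speed in mm/s.
- move_j(angles): joint-space move.
- grip(opening, squeeze=None): finger opening in mm; squeeze is the grip in N (None keeps the last); returns when the fingers have stopped.
- wait(seconds).
- solve_ik(position, orientation): joint angles nearest the present ones, or None.
- get_obs(): the state.
- get_image(name): name is "scene" or "top" or "wrist"; returns the picture (420x560x3 uint8, red, green, blue); there is no depth.
- get_calibration(name): a dict with "fx", "fy", "cx", "cy" (pixels), "D" ([k1, k2, p1, p2, k3] as OpenCV has them; the pictures are not rectified), "R" (3x3) and "t" (3): a world point X has camera coordinates R X + t; the wrist camera has in their place "mount" (4x4, takes a point from camera to tool coordinates, whose origin is the TCP and whose axes are the tool frame's). Camera axes: x right, y down, z forward; pixel columns grow to the right and rows downward; lengths in mm; the calibration is good to about 2 mm. A picture is of the moment at which its call begins: read the wrist's pose just before it. get_calibration takes no time and is no camera call.
A pose or a line that the arm cannot do raises Unreachable and nothing moves.
- sign_off(): hands the job in, once; it reports no verdict.
Trained networks look in the newest picture that a camera, given by its name, has taken for a name from the list of things; names that differ only in an ending like _2 or _b are one class to them, and where a whole thing is asked for, a point or a joint stands for the part that bears it (a point fixed in the world has none). Each returns a list of dicts, best first, with "score" (0 to 1); they miss things now and then, are a little off and sometimes report something else, mostly with a low value. They report only what shows in the picture. A call takes as long as a camera call.
- spot_in(name, camera): "extent" ([centre column, centre row, width, height] in pixels, round what is visible of it).
- regions_of(name, camera): "region" (420x560 bool, what is visible of it) and "extent" ([centre column, centre row, width, height] in pixels, round what is visible of it).
The state is a dict: "t": time; "joint_pos": joint angles; "qvel": joint speeds; "effort": joint torques, N m; "tcp_pos": TCP position; "ee_rot": TCP orientation; "wrist_force": force on the tool from outside, world axes, zero at the start; "moment": the same for the moment, N m; "grip_width": finger opening in mm.
Only numpy, scipy, OpenCV 4.12 (cv2) and the standard library are available. Lean on these libraries where they do the work, as an engineer would, in place of code of your own. Each camera call takes 0.05 s, during which the arm holds its last target. There are 200 camera calls.

## Working session

There is one attempt and no reset: what is moved stays moved. The work goes in short steps, each a Python script; the robot and the scene stay as the last script left them, time stands still between calls to the robot, and variables do not carry over. Pictures are saved under pics/ and viewed, about 8 in all and at most 12, crops included, and the job is handed in when it is done.

```bash
mkdir -p pics; ls; python3 - <<'E'
from station import *
import cv2,numpy as np
o=get_obs();print(o)
for c in ["scene","top"]:
    im=get_image(c);cv2.imwrite(f"pics/{c}0.png",im[:,:,::-1])
    k=get_calibration(c);print(c,k)
    for n in ["valve_box","cover"]:
        print(n,[(round(d['score'],2),np.round(d['extent'],1)) for d in spot_in(n,c)])
E
```

```text
pics
{'t': 0.0, 'joint_pos': array([-7.77041960e+01,  1.24778926e+01,  9.25264828e+01, -1.31568900e-03,
        7.51329583e+01, -6.42776733e+00]), 'qvel': array([-0.08036148, -0.03722909,  0.04179256,  0.03461515,  0.04681843,
        0.01570038]), 'effort': array([-8.35251303e-04, -3.96843696e+01, -3.03854120e+01, -2.57261127e-04,
        9.49809066e-03,  1.79631158e-06]), 'tcp_pos': array([ 200.47763428, -591.12678648,  229.97418288]), 'ee_rot': array([-1.79985888e+02,  1.36612675e-01, -7.12760727e+01]), 'wrist_force': array([-0.01572439, -0.83850572,  0.06497783]), 'moment': array([-0.01990797, -0.00352664,  0.04069064]), 'grip_width': 85.16624297044535}
scene {'fx': 448.0076058257211, 'fy': 448.0076058257211, 'cx': 285.64087477769675, 'cy': 199.91246355409416, 'D': array([-0.10024702,  0.        ,  0.        ,  0.        ,  0.        ]), 'R': array([[ 0.78819018,  0.61543099, -0.00097074],
       [ 0.34177199, -0.43902233, -0.83093399],
       [-0.5118087 ,  0.65460224, -0.55637017]]), 't': array([-456.18746395, -139.23364013, 1183.80878831])}
valve_box [(0.92, array([251.1, 239.1, 300.5, 197.3]))]
cover [(0.78, array([238.8, 221.2, 159.3,  92.1]))]
top {'fx': 439.8222258576539, 'fy': 439.8222258576539, 'cx': 276.39393506275286, 'cy': 204.203576919673, 'D': array([0.00690702, 0.        , 0.        , 0.        , 0.        ]), 'R': array([[-0.02716211, -0.99853941, -0.0467041 ],
       [-0.99432385,  0.03179641, -0.1015336 ],
       [ 0.10287033,  0.04368114, -0.9937352 ]]), 't': array([ 16.87221745, 592.00782987, 740.49063103])}
valve_box [(0.55, array([294.1, 222.5, 361.8, 169.4]))]
cover [(0.45, array([344.4, 307.6, 115.7,  29.5]))]
```

```bash
python3 -c "
import cv2,numpy as np
a=cv2.imread('pics/scene0.png');b=cv2.imread('pics/top0.png')
cv2.imwrite('pics/t2.png',cv2.resize(b,(800,600),interpolation=cv2.INTER_CUBIC));cv2.imwrite('pics/s2.png',cv2.resize(a,(800,600),interpolation=cv2.INTER_CUBIC))"
```

```text
(no output)
```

View pics/t2.png

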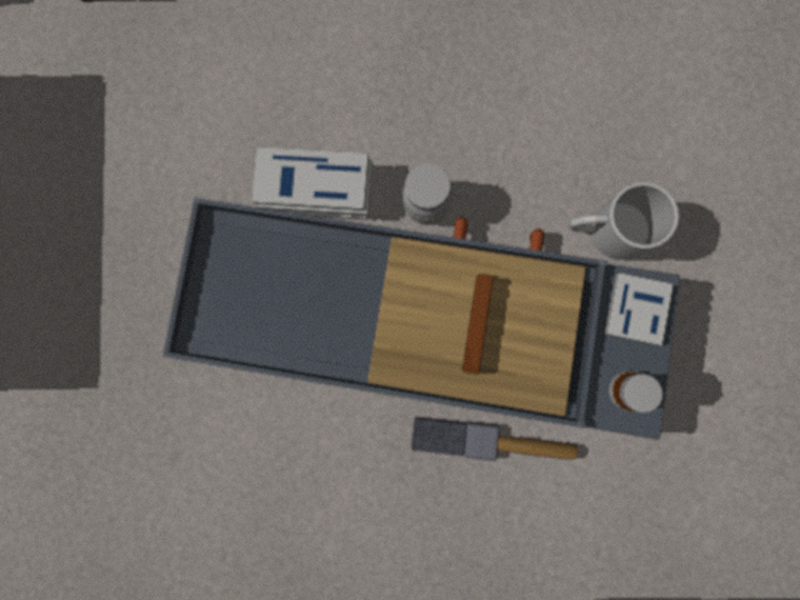

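View pics/s2.png

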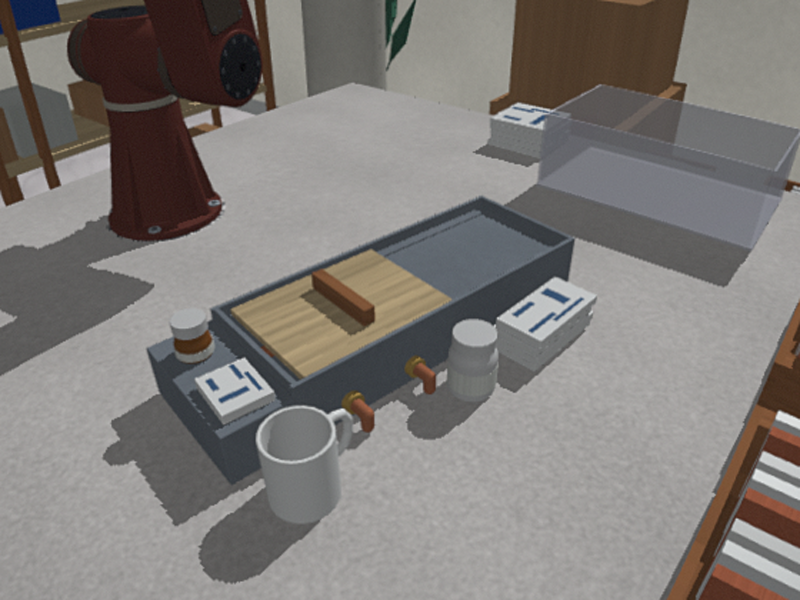

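The top view (800x600) shows the box with far-end corners at (195,200) and (165,355) and end-block corners at (680,272) and (660,437). The cover's corners are at (390,237), (585,265), (567,415) and (368,382), with the rib from (485,275) to (472,372). The scene view agrees. It also shows a transparent case past the far end.

```bash
cat > h.py <<'E'
import numpy as np,cv2
from station import *
from scipy.optimize import least_squares
def proj(P,c):
    k=get_calibration(c);K=np.array([[k['fx'],0,k['cx']],[0,k['fy'],k['cy']],[0,0,1]])
    return cv2.projectPoints(np.float64(P).reshape(-1,1,3),cv2.Rodrigues(k['R'])[0],k['t'],K,k['D'])[0].reshape(-1,2)
def w(pose,P):
    P=np.atleast_2d(np.float64(P));x,y,a=pose;c,s=np.cos(a),np.sin(a)
    return np.c_[x+c*P[:,0]-s*P[:,1],y+s*P[:,0]+c*P[:,1],P[:,2]]
E
python3 - <<'E'
from h import *
f=1.4286
T=[((94,358,88),(195,200)),((-94,358,88),(165,355)),((94,-211,72),(680,272)),((-94,-211,72),(660,437))]
S=[((-94,358,88),(483,197)),((94,358,88),(575,240)),((-94,-211,72),(148,348)),((94,-211,0),(235,480))]
def res(p,rows,c): return proj(w(p,[r[0] for r in rows]),c)-np.array([r[1] for r in rows])/f
for nm,fn in {"T":lambda p:res(p,T,"top").ravel(),"S":lambda p:res(p,S,"scene").ravel(),"both":lambda p:np.r_[res(p,T,"top").ravel(),res(p,S,"scene").ravel()]}.items():
    r=least_squares(fn,[550,0,0.1]);print(nm,r.x,np.round(r.fun,1))
p=r.x;np.save("box.npy",p)
# cover corners & rib in box frame from top
def inv(px,z,c):
    g=lambda q:(proj(w(p,[[q[0],q[1],z]]),c)[0]-np.array(px)/f)
    return np.round(least_squares(g,[0,0]).x,1)
for px in [(390,237),(585,265),(567,415),(368,382)]: print("cov",inv(px,82,"top"))
for px in [(497,276),(478,275),(484,372),(464,371)]: print("rib",inv(px,106,"top"))
print("case shadow",[w(p,[*inv(q,0,"top"),0])[0].round() for q in [(105,75),(105,390)]])
for q in [(545,185),(750,250),]: print("case",w(p,[*inv(q,0,"scene"),0])[0].round())
E
```

```text
T [ 5.46723423e+02 -1.04962848e+02 -1.84940575e-01] [-1.2 -2.  -1.7  1.2  1.1 -0.1  1.6  0.5]
S [ 5.48523064e+02 -1.01158485e+02 -1.93421951e-01] [ 0.1 -2.6  1.5 -2.6 -0.3 -1.9 -0.9  2.7]
both [ 5.47588280e+02 -1.03317661e+02 -1.87783548e-01] [-1.9 -3.  -2.7  0.1  0.1 -0.3  0.2  0.3 -1.5 -2.6 -0.  -2.8 -1.7 -1.
 -1.7  3.6]
cov [ 81.8 121.7]
cov [  83.4 -102.2]
cov [ -85.9 -104.5]
cov [-86.1 119.6]
rib [52.3 -3.9]
rib [50.2 16.8]
rib [-53.7  -5.1]
rib [-56.1  16.4]
case shadow [array([902., 384.,   0.]), array([481., 376.,   0.])]
case [508. 538.   0.]
case [910. 530.   0.]
```

```bash
python3 - <<'E'
from h import *
p=np.load("box.npy");yaw=np.degrees(p[2]);print(grasp_offset)
W=lambda x,y,z:w(p,[[x,y,z]])[0]
goto(W(-2,-40,230),[180,0,yaw]);grip(0)
o=get_obs();print(o['t'],o['tcp_pos'],W(-2,-40,230),o['ee_rot'],o['grip_width'])
cv2.imwrite("pics/w1.png",get_image("wrist")[:,:,::-1])
k=get_calibration("wrist");print(k['mount'].round(3),k['fx'],k['cx'],k['cy'],k['D'])
move_l(W(-2,-40,120));move_l(W(-2,-40,91),speed=60);wait(.2)
f0=get_obs();print(f0['tcp_pos'],f0['wrist_force'])
for y in np.arange(-38,6,2.):
    move_l(W(-2,y,91),speed=60);o=get_obs()
    F=(o['wrist_force']-f0['wrist_force'])@[-np.sin(p[2]),np.cos(p[2]),0]
    if F<-1.2: break
print(y,F,o['t'],o['tcp_pos'])
E
```

```text
18.700000000000003
3.0917 [ 538.15186231 -142.19204341  229.99128902] [ 538.15616426 -142.24111424  230.        ] [-1.79998870e+02  2.26272659e-03 -1.07566797e+01] 0.04596553530109936
[[ 1.00000e+00 -1.00000e-03 -0.00000e+00 -5.81000e-01]
 [ 1.00000e-03  9.47000e-01  3.21000e-01 -8.25000e+01]
 [-0.00000e+00 -3.21000e-01  9.47000e-01 -1.42686e+02]
 [ 0.00000e+00  0.00000e+00  0.00000e+00  1.00000e+00]] 344.30201198737063 282.5124539128805 210.04023459919134 [-0.056388  0.        0.        0.        0.      ]
[ 538.57487894 -142.40832039   91.49382073] [-0.34031193  0.04738863 -0.13699784]
-10.0 -1.6634011026682305 8.6083 [ 543.76118273 -112.87619566   91.00412094]
```

View pics/w1.png

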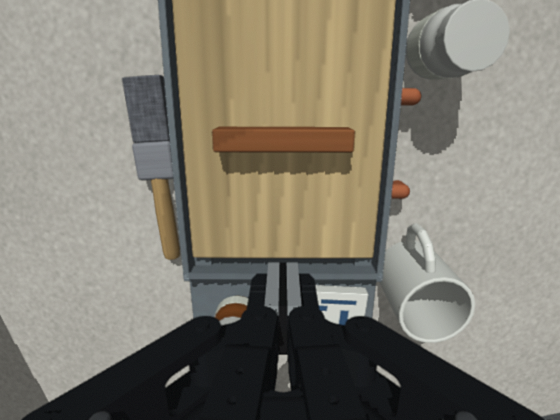

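The wrist view shows the rib centred at column 283, in line with the fingers. Contact registered at the expected place, so I push now.

```bash
python3 - <<'E'
from h import *
p=np.load("box.npy");yaw=np.degrees(p[2])
W=lambda x,y,z:w(p,[[x,y,z]])[0]
for y in [60,130,190,205,213]:
    move_l(W(-2,y,91),speed=70);o=get_obs()
    F=o['wrist_force']@[-np.sin(p[2]),np.cos(p[2]),0]
    print(y,F.round(2),o['wrist_force'].round(1),o['tcp_pos'].round(1),o['t'])
    if F<-12: break
move_l(W(-2,y-12,91),speed=60)
move_l(W(-2,y-12,160),speed=150)
goto(W(-2,-75,250),[180,0,yaw]);o=get_obs();print(o['t'])
np.savez("w2.npz",pos=o['tcp_pos'],rot=o['ee_rot'])
cv2.imwrite("pics/w2.png",cv2.resize(get_image("wrist"),(800,600),interpolation=3)[:,:,::-1])
for n in ["marked_tip","plain_tip","marked_lever"]: print(n,[(round(d['score'],2),np.round(d['extent'],1)) for d in spot_in(n,"wrist")])
E
```

```text
60 0.13 [-0.4  0.2 -0.3] [556.8 -43.8  90.9] 9.7583
130 -0.51 [-0.4 -0.4  0.3] [570.  25.  91.] 10.9083
190 -0.04 [ 0.4 -0.1 -0. ] [581.1  84.1  90.9] 11.9167
205 0.27 [ 0.6  0.2 -0.1] [584.   99.2  91. ] 12.2833
213 -0.07 [ 0.2 -0.1  0.6] [585.5 107.   91. ] 12.55
14.625
marked_tip [(0.82, array([277.2,  56.5,  77.5,  32.7]))]
plain_tip [(0.71, array([278.6, 162.1,  75.4,  17.9]))]
marked_lever [(0.9, array([278.2,  56.3,  72.4,  27. ]))]
```

View pics/w2.png

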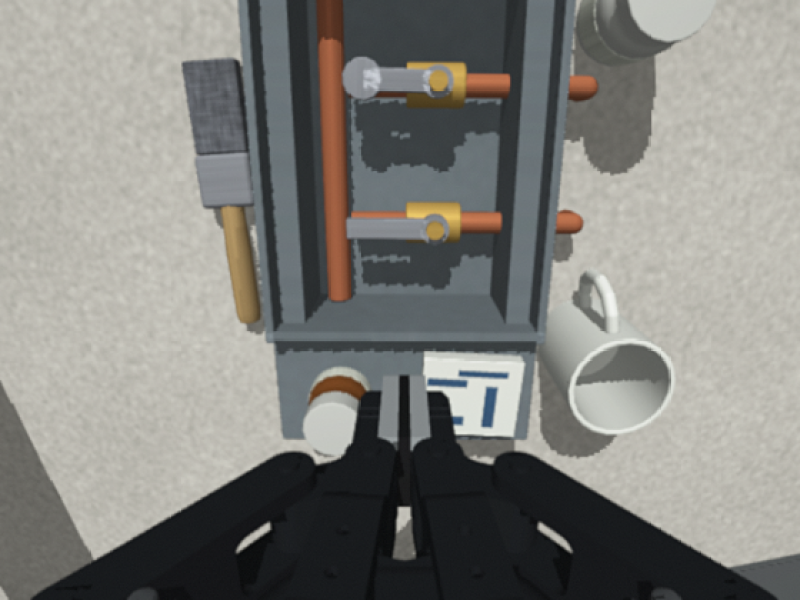

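The bay is uncovered. The marked lever is the far one (y = +43), with its disc at (362,78) and nut at (438,80) in the 800-px picture. The plain lever's nut is at (434,229) and its end at (348,229). Next I refine the box pose from these and check the cover from the top camera.

```bash
python3 - <<'E'
from h import *
from scipy.spatial.transform import Rotation as Ro
p=np.load("box.npy");d=np.load("w2.npz");k=get_calibration("wrist")
Rt=Ro.from_euler('xyz',d['rot'],degrees=True).as_matrix();M=k['mount']
Rc=Rt@M[:3,:3];tc=d['pos']+Rt@M[:3,3]
K=np.array([[k['fx'],0,k['cx']],[0,k['fy'],k['cy']],[0,0,1]])
def back(px,z):
    u=cv2.undistortPoints(np.float64([[np.array(px)/1.4286]]),K,k['D'])[0,0]
    v=Rc@np.array([u[0],u[1],1]);return tc+v*(z-tc[2])/v[2]
def box(X,p):
    c,s=np.cos(p[2]),np.sin(p[2]);a,b=X[:2]-p[:2];return np.round([c*a+s*b,-s*a+c*b],1)
# refine: nuts, far/near bay edges
obs=[((438,80),61,(20,43)),((434,229),61,(20,-52))]
def r(q): return np.r_[np.concatenate([(w(q,[[*b,z]])[0]-back(px,z))[:2] for px,z,b in obs]),(q[2]-p[2])*100]
q=least_squares(r,p).x;print(p,q,r(q).round(1))
for n,px,z in [("disc",(362,78),56),("plain end",(348,229),56),("kerb L inner near",(275,333),88),("kerb R",(546,333),88)]: print(n,box(back(px,z),p),box(back(px,z),q))
np.save("boxq.npy",q)
im=get_image("top");cv2.imwrite("pics/t3.png",cv2.resize(im,(800,600),interpolation=3)[:,:,::-1])
for n in ["cover"]: print(n,[(round(d['score'],2),np.round(d['extent']*1.4286,1)) for d in spot_in(n,"top")])
E
```

```text
[ 5.47588280e+02 -1.03317661e+02 -1.87783548e-01] [ 5.45120783e+02 -1.03976020e+02 -1.90689488e-01] [-0.2  0.6  0.2 -0.6 -0.3]
disc [-29.6  43. ] [-27.4  44. ]
plain end [-41.6 -53.5] [-39.2 -52.5]
kerb L inner near [ -89.5 -117.6] [ -86.8 -116.7]
kerb R [  92.  -117.6] [  94.7 -116.2]Traceback (most recent call last):
  File "<stdin>", line 19, in <module>
TypeError: can't multiply sequence by non-int of type 'float'
```

View pics/t3.png

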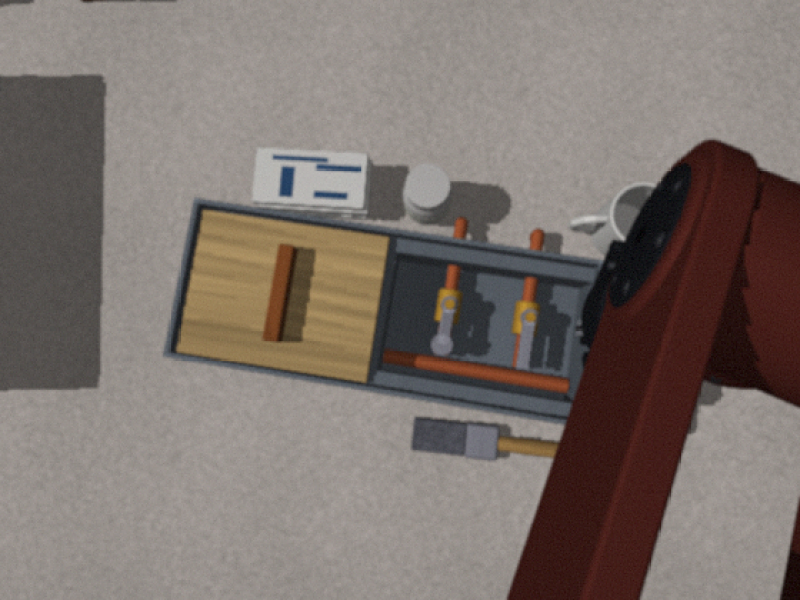

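The cover now spans columns 177–390, right up to the far stop, and the rest of the scene is undisturbed. Next I push the lever along an arc.

```bash
python3 - <<'E'
from h import *
p=np.load("boxq.npy");yaw=np.degrees(p[2])
W=lambda x,y,z:w(p,[[x,y,z]])[0]
goto(W(-24,3,130),[180,0,yaw]);move_l(W(-24,3,46),speed=90);wait(.2)
f0=get_obs();print(f0['tcp_pos'].round(1),W(-24,3,46).round(1),f0['wrist_force'].round(1),f0['t'])
for th in np.arange(0,1.96,.1):
    u=np.array([-np.cos(th),np.sin(th)]);n=-np.array([np.sin(th),np.cos(th)])
    d=13+15*abs(n[0])+11*abs(n[1])
    c=np.array([20,43])+44*u+d*n
    if th>1.571: c=np.array([20-28+44*(th-1.571),87])
    move_l(W(*c,46),speed=60);o=get_obs()
    F=np.linalg.norm((o['wrist_force']-f0['wrist_force'])[:2])
    print(th.round(1),c.round(),(o['wrist_force']-f0['wrist_force']).round(1),o['t'])
    if F>9: break
c0=c-[12,0]
cv2.imwrite("pics/w4.png",get_image("wrist")[:,:,::-1])
move_l(W(*c0,46),speed=60);move_l(W(*c0,130),speed=150)
goto(W(-2,-40,250),[180,0,yaw])
cv2.imwrite("pics/w5.png",cv2.resize(get_image("wrist"),(800,600),interpolation=3)[:,:,::-1]);o=get_obs();print(o['t'])
np.savez("w5.npz",pos=o['tcp_pos'],rot=o['ee_rot'])
E
```

```text
[522.7 -96.6  46.7] [522.1 -96.5  46. ] [-0.3  0.2 -0. ] 16.8417
0.0 [-24.  19.] [-0.7  0.3 -0.1] 17.2583
0.1 [-26.  22.] [ 0.6  0.4 -0.1] 17.5083
0.2 [-28.  26.] [ 0.1 -0.5 -0.2] 17.7583
0.3 [-30.  29.] [ 0.5 -1.7  0.6] 18.0083
0.4 [-32.  33.] [ 0.6 -2.   1.4] 18.2583
0.5 [-33.  38.] [ 0.3 -1.6  1.2] 18.5083
0.6 [-34.  43.] [ 0.6 -2.5 -0.2] 18.7583
0.7 [-34.  48.] [-0.2 -1.2  0.9] 19.0083
0.8 [-33.  53.] [-0.9 -1.  -0.6] 19.2583
0.9 [-32.  58.] [ 0.4 -1.5 -0.2] 19.5083
1.0 [-30.  63.] [ 0.4 -3.   0.4] 19.7583
1.1 [-28.  68.] [-0.7 -1.6  1.2] 20.0083
1.2 [-25.  73.] [-1.2 -1.7  1.4] 20.2583
1.3 [-21.  77.] [-1.6 -1.   0.1] 20.5083
1.4 [-17.  81.] [-0.5 -0.9 -0.1] 20.7583
1.5 [-12.  85.] [-1.4 -0.1 -0.6] 21.0083
1.6 [-7. 87.] [-0.7  0.1  0. ] 21.2583
1.7 [-2. 87.] [-5.9  1.6  3.4] 21.5083
1.8 [ 2. 87.] [-13.9   4.   11.6] 21.7583
23.65
```

View pics/w5.png

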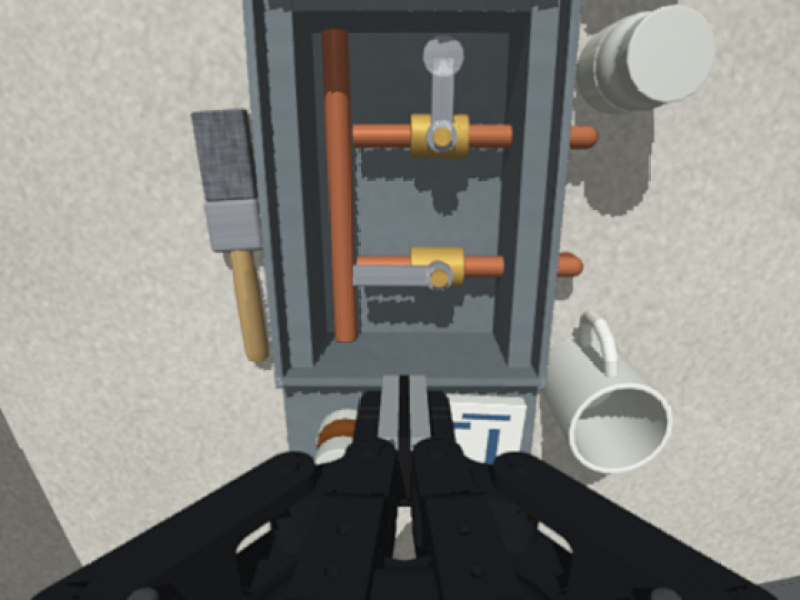

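The marked lever now points along +y (disc (443,56), nut (441,134)), and the plain lever is unchanged. One last numeric check of the cover against the earlier top picture, then I hand in.

```bash
python3 - <<'E'
from h import *
a=cv2.imread("pics/t3.png");b=cv2.resize(get_image("top"),(800,600),interpolation=3)[:,:,::-1]
print(cv2.absdiff(a,b.copy())[190:400,150:395].mean(), cv2.absdiff(a,b.copy())[190:400,150:395].max())
print([(round(d['score'],2),np.round(np.array(d['extent'])*1.4286)) for d in spot_in("cover","top")])
o=get_obs();print(o['tcp_pos'],o['wrist_force'],o['t']);sign_off()
E
```

```text
5.618354389374797 22
[(0.76, array([282., 297., 208., 167.]))]
[ 534.41393959 -141.01831304  247.17430561] [ 0.2513767   0.19396376 -0.44494009] 23.75
the job is handed in; nothing more can be done
```

I slid the cover onto the blank end and pushed the marked lever round to its shut stop, then handed the job in at about 24 s of the 48 s allowed. No verdict is reported.

- **Cover:** I pushed the rib with closed fingertips. The top picture showed the cover lying up against the far stop. A second top picture taken just before hand-in showed no sign that it had moved (mean pixel difference 5.6, largest 22).
- **Marked lever:** It was the one at box y = +43 mm. I pushed it in an arc until the force rose to about 14 N sideways at the stop. The last wrist picture shows it pointing along the box's +y.
- **Plain lever and surroundings:** The plain lever looked unchanged in the last wrist picture. So did the brush, pot, mug and jar, as far as they could be seen. The tile stack was last checked in the top picture taken after the cover push. The fragment was partly hidden behind the gripper in the last picture.
- **Arm:** It ended clear of everything at z ≈ 247 mm, with under 1 N on the wrist.
- **Disagreements:** The box positions from the cameras differed by 2–3 mm. Pushing the lever past the stop also gave about 12 N upward on the tool for a moment. I did not calculate the lever's final angle, only judged it from the picture and the force at the stop.

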